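# Hold a glaze test tile in the colour-check box

### The arm

A 6-joint arm with a two-finger parallel gripper is mounted at the origin on the work surface. World frame = base frame: x ahead of the robot, y to its left, z up, the work surface at z = 0. Lengths are in m, angles in rad, forces in N, time in s.
With the tool pointing down it reaches from about 0.25 to 0.8 m from the base axis. Payload 8.5 kg.
Tool frame: the origin (TCP) lies on the centre line of the jaws, within the pads' length; the fingertips stand 8 mm ahead of it and the grasp point (between the pads) lies 11 mm behind it; z points along the fingers, y is the line along which they close (so a half turn about z gives the same grasp; the last joint's range is limited). The gripper opens to 85 mm and grips with 20 to 120 N. Pads are 22 mm wide; open, the fingers measure 114 mm over their backs; the gripper's body (76 mm by 85 mm) begins 54 mm behind the grasp point. The pads swing forward as they close: fully open they stand 13 mm farther back than shut.
Start: joints at [1.226, 0.238, -0.013, 1.319, 0, 1.571], TCP at [0.177, 0.494, 0.239] pointing down, gripper open.
Joint ranges: [-2.66, 2.66], [-1.03, 1.9], [-1.14, 1.46], [-1.82, 2.27], [-1.45, 1.34], [-3.14, 3.14]. Speed limits (rad/s): [2.22, 2.22, 2.79, 3.14, 3.14, 3.14].

### API

Orientations are given as [roll, pitch, yaw] about the fixed x, y, z axes, in that order (R = Rz(yaw) Ry(pitch) Rx(roll)).
In Python, from bench import bot gives the robot as it stands.
- The arm moves only by the tool arm_command, never from a script. Its argument "moves" is one flat list of numbers, 4 for each row, row after row: the shift along the tool's x, y, z in m, then the turn about the tool's z in rad. In form: [dx, dy, dz, turn, dx, dy, dz, turn, ...]. A call has 1 to 20 rows; each row shifts and turns the commanded pose from where the row before left it, along the tool's axes as they then stand; what a row does not reach is not made up. A row lasts 1/8 s, in which the tool goes at most 62.5 mm and 10.7 degrees, less where a joint would pass 70% of its speed; a pose out of reach is approached as far as the arm can. A call with a gripper value outside its range is refused whole. "gripper" is the opening, from -1 (shut) to 1 (fully open), so that 0 is half open, set as the call begins (left out, the last holds). The fingers move at their own pace and stop on an object; "grip_force" is the grip in N (left out, the last holds). Time passes only in rows, so rows that do not move let the fingers close. It gives the time, the measured TCP pose, the force, the opening and the grip force at its end, in the units of the state.
- bot.get_state(): the state, without advancing time (a new reading comes with each control period).
- bot.read_camera(name): name is "scene" or "top"; returns a dict with "img" (420x560x3 uint8, red, green, blue), "z_map" (420x560 float32, m along the optical axis (not along the pixel's ray), 0 where there is no reading), "vertical_fov" (degrees; the focal length in pixels is half the picture's height over the tangent of half this angle, whatever the lens; pixels are square), "cx", "cy" (the principal point, pixels), "eye" and "rotation" of the camera in the world. Camera axes: x right, y down, z forward; pixel columns grow to the right and rows downward; lengths in m; the calibration is good to about 2 mm. A picture is of the moment at which its call begins.
- bot.finish_job(): hands the job in; it is judged then, once.
The state is a dict: "time": time; "joint_positions": joint angles; "qd": joint speeds; "joint_torque": joint torques, N m; "tool_pos": TCP position; "tool_rot": TCP orientation; "contact_force": force on the tool from outside, world axes, zero at the start; "moment": the same for the moment, N m; "gripper_width": opening from 0.0 (shut) to 1.0 (fully open); "finger_force": force on a finger pad.
Only numpy, scipy, OpenCV 4.12 (cv2) and the standard library are available. Lean on these libraries where they do the work, as an engineer would, in place of code of your own. Each camera call takes 0.05 s, during which the arm holds its last target. There are 200 camera calls.

### The job

Lock the slotted hatch of the white colour-check box by pushing its red-headed pin all the way down through the fork and lug until the head seats. Then take the blue-glazed test tile out of the wooden rack and pass its blue lower end down through the slot in the box's roof until all the blue glaze of that end is inside, and finish there, still gripping the tile so that it hangs upright from the gripper, clear of the box floor. Do not knock over or shift the other tiles, jars, pots, brushes and pieces on the table.

Things in the scene. Friction and masses are not known exactly. Their poses are not given: they have to be found in the camera images.
- lamp_box: White lamp box fixed to the table, 160 (x) x 180 (y) x 130 mm high, its +x side open. Origin: centre of its underside, z up. Roof: aluminium plate 12 mm thick, slot in its centre. Inside floor 8 mm above the table, clear below the slot. On the -x side a blue fork, 50 x 46 mm, centred 105 mm from the origin, top 148 mm above the table; the lug lies between its ears, holes in line.
- slot (a point): Centre of the slot, level with the roof's top face (130 mm above the table). The slot is 10 mm along the box's x by 52 mm along the box's y, 2 mm larger overall than the tile each way, with 2 mm chamfered lips and a black painted border. Axes as the box's: z up, y along the slot's length.
- pin (a joint): Downward travel of the headed pin, m: 0 = highest, 0.042 = seated with its head on the fork. It starts raised (0 to 0.008). It is captive and stays where it is left; about 4 N of friction must be overcome, it rises only if pulled.
- pin_top (a point): Centre of the flat top of the pin's red head: a disc 26 mm across and 8 mm thick on a vertical brass shank 12 mm thick. The top is 156 mm above the table when seated and up to 198 mm when raised. Press it straight down.
- rack: Wooden tile rack fixed to the table, 80 (x) x 240 (y) x 30 mm high, origin centre of its underside. Three pockets 22 mm deep, at y = -75, 0 and +75 mm, each with a tile standing in it with 3 mm play; the tiles' widths run along the rack's y.
- blue_tile: The tile to handle: ceramic strip 8 mm thick (its x) x 50 wide (its y) x 140 tall (its z), 0.08 to 0.15 kg. Lower 60 mm blue, then off-white, and a 14 mm blue band at the top. Origin: centre of its lower end, z up. Stands upright in any of the pockets, lower end 8 mm above the table. Pinch it across its 8 mm thickness near the top (same either way round).
- blue_tile_foot (a point): Centre of the blue tile's lower end (same point as its origin).
- green_tile: Like the blue tile but green; leave it in the rack.
- orange_tile: Like the blue tile but orange; leave it in the rack.
- glaze_jar: Closed jar 44 mm across, 60 mm tall, origin centre of the underside; between rack and box. Leave alone.
- figurine: White glazed figurine 42 mm across, 90 mm tall, origin centre of the underside; between rack and box. Leave alone.
- slip_pot: Terracotta pot 94 mm across, 100 mm tall with a stick to 145 mm, origin centre of the underside. Leave alone.
- brush_mug: Blue mug 76 mm across, 85 mm tall, with brushes up to 200 mm, origin centre of the underside. Leave alone.
- brush: Brush 190 mm long lying on the table. Leave alone.
- bisque_vase: Off-white vase 84 mm across, 95 mm tall, origin centre of the underside. Leave alone.

How it is judged:
On the way, in this order (a step that is already met when the one before it is completed fails the run):
1. the pin is pushed home while the blue tile still stands in the rack (value of joint pin above 0.039 m and distance of blue_tile from where it was at the start of the episode below 0.02 m), for 0.2 s.
2. the blue tile is lifted out of the rack in the gripper (height (world z) of blue_tile_foot above 0.05 m and contact force between the fingers and blue_tile above 3 N), for 0.1 s.
At the end, for the whole second after the job is handed in: Pin within 3 mm of full travel; blue tile gripped (over 3 N), still, within 0.1 rad of upright, its lower end in the slot, 57 mm or more below the roof's top, within 8 mm of the slot's centre, 8 mm or more above the box floor, not jammed (under 10 N on the box) (z of blue_tile_foot in the frame of slot below -0.057 m and height (world z) of blue_tile_foot above 0.016 m and horizontal distance between blue_tile_foot and slot below 0.008 m and angle between blue_tile's own z axis and vertical below 0.1 rad and contact force between the fingers and blue_tile above 3 N and value of joint pin above 0.039 m and linear speed of blue_tile below 0.02 m/s and contact force between blue_tile and lamp_box below 10 N); the arm keeps its last pose, push and grip.
It fails at once if the green or the orange tile is moved by more than 20 mm (distance of any of green_tile, orange_tile from where it was at the start of the episode above 0.02 m).
It fails at once if a jar, pot, mug, brush, vase or figurine is moved by more than 30 mm (distance of any of glaze_jar, figurine, slip_pot, brush_mug, brush, bisque_vase from where it was at the start of the episode above 0.03 m).
It also fails if it takes over 56 s, if anything falls off the work surface, if the arm or the gripper's body presses on something with over 40 N, if the wrist force passes 120 N, or if a joint passes its speed limit or range.

## Working session

There is one attempt and no reset: what is moved stays moved. The work goes in short steps, Python scripts to look and compute and a tool call to move; the robot and the scene stay as the last step left them, time stands still between calls to the robot, and variables do not carry over. Pictures are saved under pics/ and viewed, at most 10 in all, crops included, and the job is handed in when it is done.

Besides the shell and the picture viewer there is one more tool, called after "Emit:" as a command line: name --argument value ..., lists and objects as JSON in quotes. arm_command: Moves the arm, as the interface text tells. Its arguments: {"type":"object","properties":{"moves":{"type":"array"},"gripper":{"type":"number"},"grip_force":{"type":"number"}},"required":["moves"]}

```bash
mkdir -p pics
cat > h.py <<'E'
import numpy as np, cv2
from bench import bot
def cam(n):
    c=bot.read_camera(n); c['f']=c['img'].shape[0]/2/np.tan(np.radians(c['vertical_fov'])/2); return c
def cloud(c):
    h,w=c['z_map'].shape; u,v=np.meshgrid(np.arange(w),np.arange(h)); z=c['z_map']
    p=np.stack([(u-c['cx'])/c['f']*z,(v-c['cy'])/c['f']*z,z],-1)
    return p@np.array(c['rotation']).T+np.array(c['eye'])
def save(c,n): cv2.imwrite('pics/'+n,c['img'][:,:,::-1])
E
python3 - <<'E'
from h import *
s=bot.get_state(); print(s)
for n in('scene','top'):
    c=cam(n); save(c,n+'0.png'); print(n,c['eye'],c['rotation'],c['f'],c['cx'],c['cy'])
    np.savez(n+'0.npz',img=c['img'],P=cloud(c),z=c['z_map'])
E
```

```text
{'time': 0.0, 'joint_positions': array([ 1.22598798e+00,  2.38796426e-01, -1.42686738e-02,  1.31918344e+00,
       -6.72269994e-06,  1.57081178e+00]), 'qd': array([ 6.02274287e-04, -1.13195552e-03,  1.58953320e-04,  3.08621843e-04,
        4.80967582e-05, -1.48928146e-03]), 'joint_torque': array([ 1.30223862e-04, -5.38771033e+01,  3.46436405e+01,  1.84548326e-02,
       -1.14284453e-04, -5.55333349e-05]), 'tool_pos': array([0.17732393, 0.49371782, 0.23866379]), 'tool_rot': array([-3.14014044e+00,  6.74512709e-06,  2.79676887e+00]), 'contact_force': array([0.19297161, 0.18992941, 0.16383525]), 'moment': array([ 0.02236818, -0.03550521, -0.00353445]), 'finger_force': 0.0, 'gripper_width': 1.0012317760308618}
scene [1.11363882 0.06407203 0.91054879] [-2.50423362e+00  1.98067535e-03  1.91815166e+00] 409.1992989981004 275.7943304467299 217.13332003222385Traceback (most recent call last):
  File "<stdin>", line 5, in <module>
  File "h.py", line 8, in cloud
    return p@np.array(c['rotation']).T+np.array(c['eye'])
           ~~~~~~~~~~~~~~~~~~~~~~~~~~~^~~~~~~~~~~~~~~~~~~
ValueError: operands could not be broadcast together with shapes (420,560) (3,)
```

View pics/scene0.png

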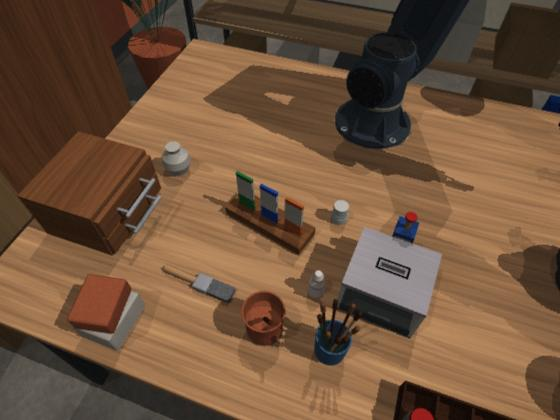

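The scene view shows the blue tile in the middle pocket (269,200), with green (246,190) and orange (293,215) beside it. The box slot is at (393,268) and the red pin at (411,217). The camera rotation is given as rpy, so the helper needs fixing.

```bash
sed -i "s/np.array(c\['rotation'\]).T/Rm(c).T/" h.py
cat >> h.py <<'E'
from scipy.spatial.transform import Rotation as R
def Rm(c): return R.from_euler('xyz',c['rotation']).as_matrix()
E
python3 - <<'E'
from h import *
for n in('scene','top'):
    c=cam(n); save(c,n+'0.png'); print(n,c['eye'],c['rotation'],c['f'],c['cx'],c['cy'])
    P=cloud(c); np.savez(n+'0.npz',img=c['img'],P=P,z=c['z_map'])
    hsv=cv2.cvtColor(c['img'],cv2.COLOR_RGB2HSV); H,S,V=[hsv[...,i].astype(int) for i in range(3)]
    up=(P[...,2]>.02)&(P[...,2]<.25)&(c['z_map']>0)&(S>140)&(V>60)
    for k,m in dict(red=(H<5)|(H>174),blue=(H>100)&(H<130),green=(H>45)&(H<85),orange=(H>6)&(H<15)).items():
        nn,l,st,ce=cv2.connectedComponentsWithStats((m&up).astype(np.uint8))
        for i in range(1,nn):
            if st[i,4]>15:
                q=P[l==i]; print(n,k,st[i].tolist(),ce[i].round(1),np.median(q,0).round(4),q[:,2].max().round(3))
E
```

```text
scene [1.11363882 0.06407203 0.91054879] [-2.50423362e+00  1.98067535e-03  1.91815166e+00] 409.1992989981004 275.7943304467299 217.13332003222385
scene red [406, 212, 11, 10, 86] [411.1 216.5] [0.5096 0.1599 0.1885] 0.191
scene red [411, 408, 23, 12, 206] [421.  414.6] [0.8719 0.2636 0.0734] 0.078
scene blue [261, 184, 17, 13, 52] [269.1 189.4] [ 0.5084 -0.1739  0.1464] 0.149
scene blue [394, 217, 25, 22, 261] [405.8 228.3] [0.5139 0.1563 0.1466] 0.181
scene green [237, 172, 16, 10, 35] [244.1 176.2] [ 0.489  -0.2491  0.1467] 0.15
scene orange [0, 0, 95, 73, 3228] [35.1 25. ] [ 0.003 -1.325  0.081] 0.217
scene orange [17, 132, 144, 121, 8377] [ 94.5 182.5] [ 0.6341 -0.5809  0.1581] 0.164
scene orange [225, 194, 90, 57, 1253] [275.6 224.6] [ 0.5278 -0.1378  0.0288] 0.07
scene orange [285, 197, 19, 13, 98] [293.7 203.4] [ 0.5278 -0.1049  0.1454] 0.15
scene orange [67, 275, 64, 58, 2563] [ 99.3 303.2] [ 0.8969 -0.408   0.1179] 0.124
scene orange [241, 291, 44, 53, 1464] [262.5 315.1] [ 0.7869 -0.088   0.0657] 0.142
scene orange [320, 302, 6, 11, 31] [322.8 306. ] [0.7802 0.0362 0.197 ] 
[... 678 characters left out ...]
nge [390, 75, 47, 52, 1808] [412.6 100.8] [ 0.8827 -0.4158  0.1193] 0.125
top orange [31, 99, 18, 18, 257] [ 38.8 107.8] [0.8768 0.5296 0.0739] 0.079
top orange [40, 122, 42, 15, 108] [ 62.7 133.2] [0.8127 0.4839 0.048 ] 0.053
top orange [83, 122, 50, 15, 94] [109.3 134.1] [0.8119 0.3633 0.0484] 0.053
top orange [130, 123, 2, 10, 18] [130.5 127.8] [0.8351 0.2994 0.0418] 0.047
top orange [257, 123, 38, 41, 1148] [275.8 143.2] [ 0.7888 -0.0855  0.0668] 0.128
top orange [441, 156, 119, 106, 11673] [503.2 208.8] [ 0.6187 -0.603   0.1594] 0.166
top orange [264, 231, 97, 53, 2403] [309.4 255.8] [ 0.5084 -0.1697  0.0299] 0.151
top orange [0, 282, 3, 12, 22] [  0.6 286.3] [0.4243 0.5625 0.1214] 0.13
```

View pics/top0.png

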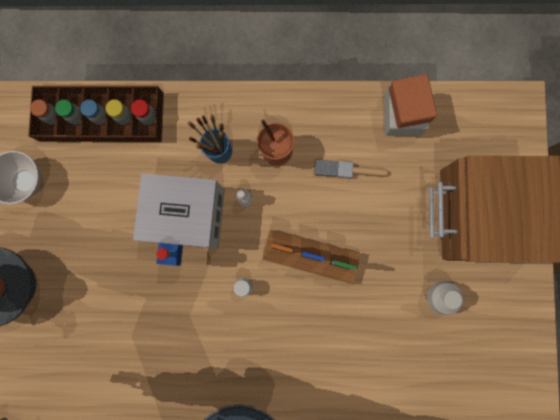

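The top view shows the slot at (175,210), the pin head at (162,253), the blue tile at (312,256) with orange at (282,248) and green at (344,265), the jar at (242,288) and the figurine at (243,198). Next I measure the slot, pin and tile more closely in both views.

```bash
cat >> h.py <<'E'
def onplane(c,uv,z):
    uv=np.atleast_2d(uv).astype(float); d=np.c_[(uv[:,0]-c['cx'])/c['f'],(uv[:,1]-c['cy'])/c['f'],np.ones(len(uv))]@Rm(c).T
    e=np.array(c['eye']); return e+d*((z-e[2])/d[:,2])[:,None]
def proj(c,p):
    q=(np.atleast_2d(p)-np.array(c['eye']))@Rm(c); return np.c_[q[:,0]/q[:,2]*c['f']+c['cx'],q[:,1]/q[:,2]*c['f']+c['cy']]
def rect(c,m,z):
    """min-area rectangle of mask pixels on plane z: centre, sides, yaw of the long side"""
    v,u=np.nonzero(m); p=onplane(c,np.c_[u,v],z)
    (x,y),(a,b),t=cv2.minAreaRect((p[:,:2]*1000).astype(np.float32)); 
    if a<b: a,b,t=b,a,t+90
    return np.r_[x,y,a,b,t%180].round(1), p[:,:2].mean(0).round(4)*1000
def rays2(c1,u1,c2,u2):
    A=[];b=[]
    for c,u in((c1,u1),(c2,u2)):
        d=Rm(c)@[(u[0]-c['cx'])/c['f'],(u[1]-c['cy'])/c['f'],1]; d/=np.linalg.norm(d); M=np.eye(3)-np.outer(d,d); A.append(M); b.append(M@np.array(c['eye']))
    return np.linalg.lstsq(np.vstack(A),np.hstack(b),rcond=None)[0]
E
python3 - <<'E'
from h import *
cs={};ctr={}
rows=[]
for n,win,pw,tw in(('top',(155,200,197,222),(140,235,190,270),(270,235,365,275)),('scene',(372,255,415,280),(390,205,425,245),(230,165,310,225))):
    c=cam(n);cs[n]=c;P=cloud(c);g=cv2.cvtColor(c['img'],cv2.COLOR_RGB2GRAY)
    x0,y0,x1,y1=win; m=np.zeros(g.shape,np.uint8); m[y0:y1,x0:x1]=(g[y0:y1,x0:x1]<75)
    nn,l,st,ce=cv2.connectedComponentsWithStats(m); i=1+st[1:,4].argmax(); m=l==i
    # fill
    cn,_=cv2.findContours(m.astype(np.uint8),0,2); f=np.zeros(g.shape,np.uint8); cv2.drawContours(f,cn,-1,1,-1)
    print(n,'slot',rect(c,f>0,.13), st[i].tolist())
    v,u=np.nonzero(f); ctr[n,'slot']=(u.mean(),v.mean())
    Z=P[...,2]; bx=(abs(Z-.13)<.006)&(P[...,0]>.5)&(P[...,0]<.75)&(P[...,1]>.02)&(P[...,1]<.28)
    nn,l,st,ce=cv2.connectedComponentsWithStats(bx.astype(np.uint8)); i=1+st[1:,4].argmax()
    print(n,'roof',rect(c,l==i,.13),st[i].tolist(),np.median(Z[l==i]))
    hsv=cv2.cvtColor(c['img'],cv2.COLOR_RGB2HSV);H,S,V=[hsv[...,i].astype(int) for i in range(3)]
    red=((H<6)|(H>172))&(S>140)&(P[...,2]>.15)&(P[...,2]<.25); red[:,:pw[0]]=0;red[:,pw[2]:]=0;red[:pw[1]]=0;red[pw[3]:]=0
    zt=P[...,2][red].max(); print(n,'pin',zt.round(4),np.percentile(P[...,2][red],[50,80]).round(4),rect(c,red,.191)); v,u=np.nonzero(red); ctr[n,'pin']=(u.mean(),v.mean())
    for k,mk in dict(b=(H>100)&(H<130),g=(H>45)&(H<85),o=(H>3)&(H<18)).items():
        t=mk&(S>110)&(P[...,2]>.141)&(P[...,2]<.16); t[:,:tw[0]]=0;t[:,tw[2]:]=0;t[:tw[1]]=0;t[tw[3]:]=0
        v,u=np.nonzero(t); print(n,k,len(u),rect(c,t,.148)); ctr[n,k]=(u.mean(),v.mean())
    x0,y0,x1,y1=win; 
    for (a,b,d,e) in(win,pw,tw):
        im=c['img'][b-3:e+3,a-3:d+3,::-1]; s=min(400/im.shape[1],195/im.shape[0]); im=cv2.resize(im,None,fx=s,fy=s,interpolation=cv2.INTER_CUBIC); q=np.zeros((198,400,3),np.uint8); q[:im.shape[0],:im.shape[1]]=im; rows.append(q)
for k in('slot','pin','b'): print(k,rays2(cs['top'],ctr['top',k],cs['scene'],ctr['scene',k]).round(4))
cv2.imwrite('pics/crops.png',np.hstack([np.vstack(rows[:3]),np.vstack(rows[3:])]))
E
```

```text
top slot (array([610.3, 149.9,  46. ,   7.3,  85.9]), array([610.4, 150. ])) [165, 208, 20, 5, 62]
top roof (array([608.7, 149.9, 181.1, 165.1,  85.5]), array([610.6, 149.5])) [133, 173, 83, 74, 4976] 0.12968258879553574
top pin 0.1946 [0.1896 0.1911] (array([506.2, 157.6,  24.6,  19.8,  90.9]), array([506.3, 157.2]))
top b 73 (array([ 506.3, -177.4,   48. ,    7.8,   75.6]), array([ 506.3, -176.9]))
top g 70 (array([ 487.3, -250.5,   47. ,    7.8,   75.6]), array([ 487.6, -249.7]))
top o 77 (array([ 524.9, -105.7,   49.4,    7.8,   75.6]), array([ 524.9, -105.8]))
scene slot (array([612.4, 151.6,  70.5,  29.5,  85.3]), array([612.8, 151.8])) [376, 257, 35, 22, 144]
scene roof (array([612.5, 151. , 179.4, 169.3,  85.5]), array([618.4, 152.9])) [341, 227, 101, 90, 5405] 0.12847397718534026
scene pin 0.1917 [0.1885 0.1896] (array([512.5, 159.3,  27.7,  21.5,   8.4]), array([512. , 159.1]))
scene b 73 (array([ 511.6, -175.4,   50.2,   12. ,   76.7]), array([ 511.1, -174.2]))
scene g 65 (array([ 491.8, -247.9,   51.4,   11. ,   74.8]), array([ 491.9, -246.6]))
scene o 80 (array([ 529.6, -104.2,   50.3,   11.6,   76.7]), array([ 529.2, -103.8]))
slot [0.6107 0.1518 0.1262]
pin [0.5063 0.1597 0.1839]
b [ 0.5062 -0.1767  0.1416]
```

View pics/crops.png

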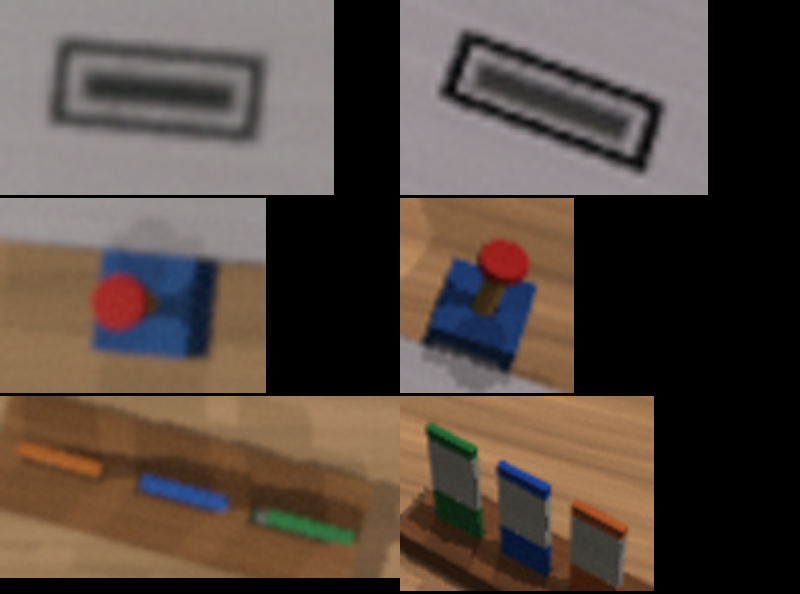

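The crops confirm these positions:

| Item | Position (m) | Yaw |
|---|---|---|
| Slot | (0.610, 0.150) | −4.5° |
| Pin | (0.506, 0.158), top at z ≈ 0.191 | n/a |
| Blue tile (middle pocket) | (0.506, −0.177) | −14.4° |

The pin fits its expected place, slot + R·(−105, 0). I move above it with the fingers shut.

Emit:
arm_command --moves '[-0.0353,-0.017,0,0,-0.0353,-0.017,0,0,-0.0353,-0.017,0,0,-0.0353,-0.017,0,0,-0.0353,-0.017,0,0,-0.0353,-0.017,0,0,-0.0353,-0.017,0,0,-0.0353,-0.017,0,0,-0.0353,-0.017,0,0,-0.0353,-0.017,0,0,-0.0353,-0.017,0,0,-0.0353,-0.017,0,0,0,0,0,0.163,0,0,0,0.163,0,0,0,0.163,0,0,0,0.163,0,0,0,0.163,0,0,0,0.163,0,0,0,0.163,0,0,0,0.163]' --gripper -1 --grip_force 40

```text
time: 2.75
tool_pos: [0.5071, 0.1589, 0.2392]
tool_rot: [-3.141, 0.0, 1.487]
contact_force: [0.1, 0.6, -0.6]
gripper_width: -0.001
finger_force: 0.0
```

Emit:
arm_command --moves '[0,0,0.01,0,0,0,0.01,0,0,0,0.01,0,0,0,0.01,0,0,0,0.01,0,0,0,0.01,0,0,0,0.006,0,0,0,0.004,0,0,0,0,0]'

```text
time: 3.88
tool_pos: [0.5072, 0.1589, 0.169]
tool_rot: [-3.141, 0.0, 1.493]
contact_force: [-0.2, -0.0, 0.8]
gripper_width: -0.003
finger_force: 0.0
```

Emit:
arm_command --moves '[0,0,0.002,0,0,0,0.002,0,0,0,0.001,0,0,0,0,0,0,0,0,0]'

```text
time: 4.5
tool_pos: [0.5074, 0.1589, 0.1643]
tool_rot: [3.141, -0.0, 1.493]
contact_force: [0.6, 0.9, 1.0]
gripper_width: 0.001
finger_force: 0.7
```

Run:
```python
from h import *
c=cam('scene'); save(c,'s1.png'); P=cloud(c)
cv2.imwrite('pics/s1c.png',cv2.resize(c['img'][150:290,330:480,::-1],None,fx=4,fy=4))
hsv=cv2.cvtColor(c['img'],cv2.COLOR_RGB2HSV);H,S=hsv[...,0],hsv[...,1]
m=((H<6)|(H>172))&(S>140); m[:200]=0;m[250:]=0;m[:,:385]=0;m[:,435:]=0
print(m.sum(),np.percentile(P[m][:,2],[10,50,80,100]) if m.any() else 0, np.argwhere(m).mean(0))
```

```text
38 [0.15257754 0.15507563 0.15643353 0.16763702] [228.05263158 406.47368421]
```

View pics/s1c.png

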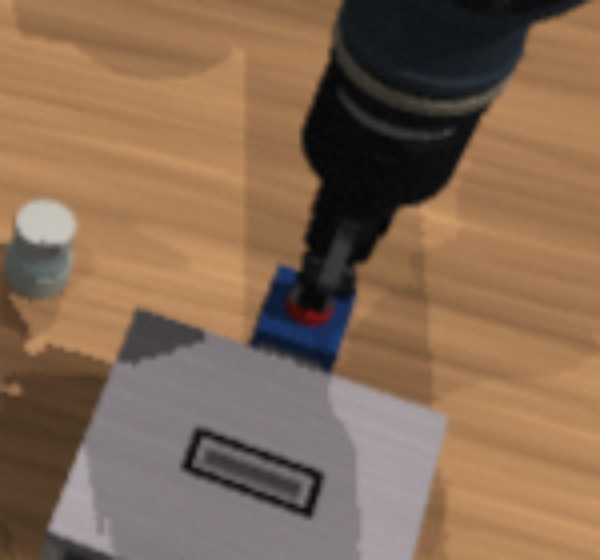

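The crop shows the head, at about (407,228) in the full picture, nearly seated on the fork with the fingertips on it. I press a little further until a reaction force shows.

Emit:
arm_command --moves '[0,0,0.001,0,0,0,0.001,0,0,0,0,0,0,0,0,0]'

```text
time: 5.05
tool_pos: [0.5074, 0.159, 0.1639]
tool_rot: [3.14, -0.001, 1.493]
contact_force: [-4.2, -0.8, 15.9]
gripper_width: -0.001
finger_force: 8.4
```

Emit:
arm_command --moves '[0,0,-0.02,0,0,0,-0.02,0,0,0,-0.02,0,0,0,-0.02,0]'

```text
time: 5.55
tool_pos: [0.5067, 0.1588, 0.2426]
tool_rot: [-3.141, 0.001, 1.493]
contact_force: [-0.1, -0.2, -0.3]
gripper_width: 0.001
finger_force: 0.0
```

Emit:
arm_command --moves '[-0.0372,0.0028,0,0,-0.0372,0.0028,0,0,-0.0372,0.0028,0,0,-0.0372,0.0028,0,0,-0.0372,0.0028,0,0,-0.0372,0.0028,0,0,-0.0372,0.0028,0,0,-0.0372,0.0028,0,0,-0.0372,0.0028,0,0,0,0,0,0.173,0,0,0,0]' --gripper 0.2

```text
time: 6.92
tool_pos: [0.5058, -0.1772, 0.2419]
tool_rot: [-3.14, -0.0, 1.32]
contact_force: [1.0, 0.5, -0.2]
gripper_width: 0.593
finger_force: 0.0
```

Run:
```python
from h import *
s=bot.get_state(); print(s['tool_pos'],s['tool_rot'],s['gripper_width'])
for n in('scene','top'):
    c=cam(n);P=cloud(c)
    hsv=cv2.cvtColor(c['img'],cv2.COLOR_RGB2HSV);H,S=hsv[...,0],hsv[...,1]
    m=((H<6)|(H>172))&(S>140)&(abs(P[...,0]-.507)<.04)&(abs(P[...,1]-.158)<.04)
    print(n,m.sum(),np.percentile(P[m][:,2],[10,50,80,100]).round(4),P[m].mean(0).round(4),proj(c,s['tool_pos']))
    b=(H>100)&(H<130)&(S>110)&(abs(P[...,2]-.147)<.008)&(abs(P[...,0]-.507)<.04)&(abs(P[...,1]+.177)<.05)
    if b.sum()>10: print('tile',rect(c,b,.148),b.sum())
    save(c,n+'2.png')
```

```text
[ 0.50578134 -0.1771696   0.24188221] [-3.14046701e+00 -8.19568711e-05  1.31970624e+00] 0.5934651254115529
scene 90 [0.1523 0.1544 0.1557 0.1583] [0.5096 0.1595 0.1543] [[267.58424034 160.85538584]]
tile (array([ 511.6, -175.3,   50.6,   12. ,   76.7]), array([ 511.6, -173.8])) 78
top 91 [0.1533 0.1553 0.1573 0.1601] [0.5064 0.1577 0.1555] [[314.66817727 255.75314603]]
```

The pin is seated, with its top at about 0.155. I descend on the tile.

Emit:
arm_command --moves '[0,0,0.015,0,0,0,0.015,0,0,0,0.015,0,0,0,0.015,0,0,0,0.015,0,0,0,0.015,0,0,0,0.015,0,0,0,0.015,0,0,0,0,0]'

```text
time: 8.15
tool_pos: [0.5054, -0.1766, 0.121]
tool_rot: [-3.139, -0.0, 1.32]
contact_force: [0.2, -0.0, -0.4]
gripper_width: 0.605
finger_force: 0.0
```

Emit:
arm_command --moves '[0,0,0,0,0,0,0,0,0,0,0,0,0,0,0,0,0,0,0,0,0,0,0,0]' --gripper -1 --grip_force 35

```text
time: 8.9
tool_pos: [0.5066, -0.177, 0.1229]
tool_rot: [3.14, 0.0, 1.32]
contact_force: [0.3, 1.2, 5.9]
gripper_width: 0.089
finger_force: 37.1
```

Emit:
arm_command --moves '[0,0,-0.008,0,0,0,-0.012,0,0,0,-0.02,0,0,0,-0.02,0,0,0,-0.02,0,0,0,-0.02,0,0,0,-0.02,0,0,0,-0.02,0,0,0,-0.02,0,0,0,-0.02,0,0,0,0,0]'

```text
time: 10.28
tool_pos: [0.5067, -0.177, 0.304]
tool_rot: [3.139, 0.0, 1.32]
contact_force: [-0.3, -0.7, -1.5]
gripper_width: 0.088
finger_force: 36.1
```

Emit:
arm_command --moves '[0.0145,0.001,0,0,0.0285,0.0015,0,0,0.0285,0.0016,0,0,0.0285,0.0016,0,0,0.0285,0.0016,0,0,0.0285,0.0016,0,0,0.0285,0.0016,0,0,0.0285,0.0016,0,0,0.0285,0.0016,0,0,0.0285,0.0016,0,0,0.0285,0.0016,0,0,0.0285,0.0016,0,0,0.0145,0.001,0,0,0,0,0,-0.172,0,0,0,0,0,0,0,0]'

```text
time: 12.28
tool_pos: [0.6099, 0.1499, 0.3021]
tool_rot: [-3.141, 0.0, 1.488]
contact_force: [-0.2, -0.0, -0.7]
gripper_width: 0.087
finger_force: 36.0
```

Run:
```python
from h import *
s=bot.get_state(); print(s['tool_pos'],s['tool_rot'],s['contact_force'])
ims=[]
for n in('scene','top'):
    c=cam(n);P=cloud(c);np.savez(n+'3.npz',img=c['img'],P=P)
    q=P[(P[...,2]>.17)&(P[...,2]<.285)&(abs(P[...,0]-.61)<.04)&(abs(P[...,1]-.15)<.06)]
    print(n,len(q),q.mean(0) if len(q) else 0)
    a=proj(c,s['tool_pos'])[0]; print(a); u,v=a.astype(int)
    crop=c['img'][max(v-50,0):v+90,max(u-60,0):u+80,::-1]; ims.append(cv2.resize(crop,(400,400),interpolation=cv2.INTER_CUBIC)); print(crop.shape,max(v-50,0),max(u-60,0))
cv2.imwrite('pics/h3.png',np.hstack(ims))
```

```text
[0.60994285 0.14985593 0.3021345 ] [-3.14118041e+00  2.74695962e-04  1.48788034e+00] [-0.19919303 -0.02581573 -0.66710983]
scene 801 [0.61487012 0.1489404  0.23814534]
[413.45626559 219.62978049]
(140, 140, 3) 169 353
top 117 [0.60612175 0.13554434 0.23454608]
[150.28931419 200.06476295]
(140, 140, 3) 150 90
```

View pics/h3.png

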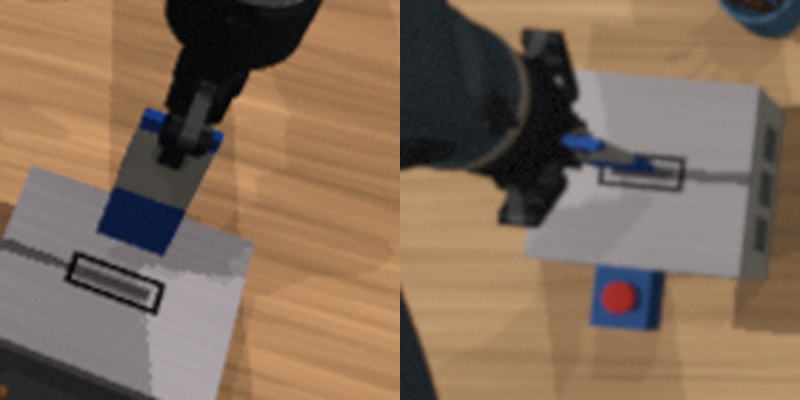

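Left (scene): the tile hangs upright with its foot at about crop (135,240), above and behind the slot. Right (top): the pin is seated, and the tile is mostly hidden by the gripper. I go closer and fit the blue end's silhouette in the scene view, relative to the slot seen by the same camera.

Emit:
arm_command --moves '[0,0,0.01,0,0,0,0.01,0,0,0,0.01,0,0,0,0.01,0,0,0,0,0,0,0,0,0]'

```text
time: 13.12
tool_pos: [0.6102, 0.1501, 0.2625]
tool_rot: [3.141, 0.0, 1.492]
contact_force: [-0.6, 1.0, -0.2]
gripper_width: 0.089
finger_force: 36.0
```

```bash
cat > fit.py <<'E'
from h import *
from scipy.optimize import minimize
def render(c,pts,S=8):
    hull=cv2.convexHull(pts.astype(np.float32)); m=np.zeros((420*S//2,560*S//2),np.uint8) # window
    return hull
def softmask(c,pts,win,S=8):
    x0,y0,x1,y1=win; h=cv2.convexHull(((pts-[x0-.5,y0-.5])*S).astype(np.float32))
    m=np.zeros(((y1-y0)*S,(x1-x0)*S),np.uint8); cv2.fillPoly(m,[np.round(h*16).astype(np.int32)],255,shift=4)
    return cv2.resize(m,(x1-x0,y1-y0),interpolation=cv2.INTER_AREA)/255.
def box(x,y,z,yaw,sx,sy,sz):
    p=np.array([[a*sx/2,b*sy/2,d*sz] for a in(-1,1) for b in(-1,1) for d in(0,1)]); return R.from_euler('z',yaw).apply(p)+[x,y,z]
E
python3 - <<'E'
from fit import *
s=bot.get_state(); t=s['tool_pos']; yaw=s['tool_rot'][2]-np.pi/2; print(t,yaw)
c=cam('scene');P=cloud(c)
u,v=proj(c,[t[0],t[1],t[2]-.085])[0].astype(int); w=(u-25,v-25,u+25,v+25)
im=c['img'][w[1]:w[3],w[0]:w[2]]; hsv=cv2.cvtColor(im,cv2.COLOR_RGB2HSV).astype(int)
obs=((hsv[...,0]>95)&(hsv[...,0]<135)&(hsv[...,1]>100)).astype(float)
print(obs.sum())
q=P[w[1]:w[3],w[0]:w[2]][cv2.erode(obs,np.ones((3,3)))>0]; print('depth pts',q.mean(0).round(4))
# front-face plane x' along the box x
n=R.from_euler('z',yaw).as_matrix()[:,0]; print('face offset from TCP along box x (expect .004):',np.median((q-t)@n))
A=np.c_[q[:,2]-q[:,2].mean(),np.ones(len(q))]; print('lean dx/dz',np.linalg.lstsq(A,(q-t)@n,rcond=None)[0])
for fixz in(True,False):
    f=lambda p:((softmask(c,proj(c,box(t[0]+p[0],t[1]+p[1],t[2]-.115+(0 if fixz else p[2]),yaw,.008,.05,.06)),w)-obs)**2).sum()
    best=min((minimize(f,np.array(x0),method='Nelder-Mead',options=dict(initial_simplex=np.array(x0)+np.vstack([np.zeros(3),np.eye(3)*.004]),xatol=1e-5)) for x0 in([0,0,0],[.003,.002,0])),key=lambda r:r.fun)
    print(fixz,best.x.round(4),best.fun)
# slot border fit in the same camera (picture before tile arrived)
for n,win in(('scene',(365,248,422,288)),('top',(152,198,200,224))):
    cc=c if n=='scene' else cam('top')
    g0=np.load(n+'0.npz')['img']; g=cv2.cvtColor(g0,cv2.COLOR_RGB2GRAY)[win[1]:win[3],win[0]:win[2]].astype(float)
    bg=np.median(g); ob=np.clip((bg-g)/(bg-g.min()),0,1)
    def h(p):
        r=lambda a,b:softmask(cc,proj(cc,box(p[0],p[1],.13,np.radians(-4.5),a,b,0)),win)
        return ((p[4]*(r(p[2],p[3])-r(p[2]-.007,p[3]-.007))+p[5]*r(.012,.052)-ob)**2).sum()
    r=minimize(h,[.611,.151,.026,.07,.9,.6],method='Nelder-Mead',options=dict(maxiter=3000,initial_simplex=np.array([.611,.151,.026,.07,.9,.6])+np.vstack([np.zeros(6),np.diag([.003,.003,.004,.004,.1,.1])])))
    print(n,'slot',r.x.round(4),r.fun)
save(c,'s4.png')
E
```

```text
[0.61022872 0.15008061 0.26251126] -0.07908537918592629
398.0
depth pts [0.6187 0.149  0.1849]
face offset from TCP along box x (expect .004): 0.00508355689991627
lean dx/dz [0.65380405 0.00853475]
True [ 0.0032 -0.0006  0.0021] 104.42311418685122
False [-0.0022  0.0002 -0.0137] 88.47803152633603
scene slot [0.6121 0.1509 0.0282 0.0701 0.9064 0.6014] 15.013158207810012
top slot [0.611  0.151  0.028  0.0703 0.7779 0.7396] 14.504344226039057
```

The mask probably includes the blue fork behind the tile, so I filter it by position.

Run:
```python
from fit import *
s=bot.get_state(); t=s['tool_pos']; yaw=s['tool_rot'][2]-np.pi/2
c=cam('scene');P=cloud(c)
u,v=proj(c,[t[0],t[1],t[2]-.085])[0].astype(int); w=(u-25,v-25,u+25,v+25)
im=c['img'][w[1]:w[3],w[0]:w[2]]; hsv=cv2.cvtColor(im,cv2.COLOR_RGB2HSV).astype(int)
obs=((hsv[...,0]>95)&(hsv[...,0]<135)&(hsv[...,1]>90)).astype(np.uint8)
nn,l,st,ce=cv2.connectedComponentsWithStats(obs,connectivity=4); print(st.tolist())
q=P[w[1]:w[3],w[0]:w[2]]; obs=(obs>0)&(abs(q[...,0]-t[0])<.025)&(abs(q[...,1]-t[1])<.035); obs=obs.astype(float); print(obs.sum())
q=q[cv2.erode(obs,np.ones((3,3)))>0]; n=R.from_euler('z',yaw).as_matrix()[:,0]
print('face',np.median((q-t)@n),np.linalg.lstsq(np.c_[q[:,2]-q[:,2].mean(),np.ones(len(q))],(q-t)@n,rcond=None)[0])
for fixz in(True,False):
    f=lambda p:((softmask(c,proj(c,box(t[0]+p[0],t[1]+p[1],t[2]-.115+(0 if fixz else p[2]),yaw,.008,.05,.06)),w)-obs)**2).sum()
    best=min((minimize(f,np.array(x0),method='Nelder-Mead',options=dict(initial_simplex=np.array(x0)+np.vstack([np.zeros(3),np.eye(3)*.004]),xatol=1e-5)) for x0 in([0,0,0],[.003,.002,0])),key=lambda r:r.fun)
    print(fixz,best.x.round(4),best.fun); p=best.x
m=softmask(c,proj(c,box(t[0]+p[0],t[1]+p[1],t[2]-.115+p[2],yaw,.008,.05,.06)),w)
e=lambda a:cv2.resize(a,(300,300),interpolation=cv2.INTER_NEAREST)
cv2.imwrite('pics/f5.png',np.hstack([e(im[:,:,::-1]),e(np.dstack([obs,m,m*0])*255).astype(np.uint8)]))
```

```text
[[0, 0, 50, 50, 2096], [48, 0, 2, 5, 9], [11, 16, 30, 22, 395]]
399.0
face 0.005160893096747594 [0.0078419  0.00507204]
True [ 0.0032 -0.0007 -0.0052] 99.48585928489042
False [ 0.005  -0.0008 -0.0021] 95.80187620146097
```

View pics/f5.png

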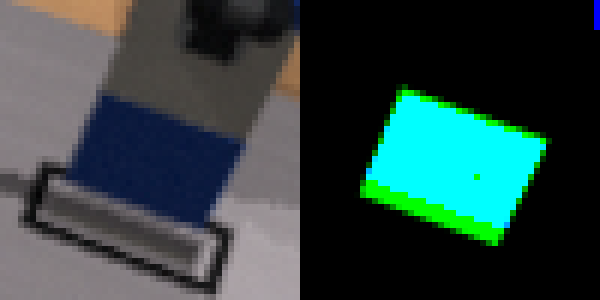

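Left: the tile foot is just behind the slot's centre line in view, still above the roof. Right: my hull wrongly included the unseen top face of the blue section. I refit with the front face only.

```bash
cat > tile.py <<'E'
from fit import *
s=bot.get_state(); t=s['tool_pos']; yaw=s['tool_rot'][2]-np.pi/2; print(t,np.degrees(yaw),s['contact_force'])
c=cam('scene');P=cloud(c)
u,v=proj(c,[t[0],t[1],t[2]-.085])[0].astype(int); w=(u-25,v-25,u+25,v+25)
im=c['img'][w[1]:w[3],w[0]:w[2]]; hsv=cv2.cvtColor(im,cv2.COLOR_RGB2HSV).astype(int)
q=P[w[1]:w[3],w[0]:w[2]]; obs=((hsv[...,0]>95)&(hsv[...,0]<135)&(hsv[...,1]>90)&(abs(q[...,0]-t[0])<.025)&(abs(q[...,1]-t[1])<.035)).astype(float)
def f(p,k):
    x,y,z,a=(p[0],p[1],0,0) if k==2 else (0,p[0],p[1],p[2])
    b=box(0,0,0,0,.008,.05,.06)[4:]; b=R.from_euler('z',yaw).apply(R.from_euler('x',a*10).apply(b))+t+[x,y,z-.115]
    return ((softmask(c,proj(c,b),w)-obs)**2).sum()
for k in(2,3):
    r=minimize(f,np.zeros(k),args=(k,),method='Nelder-Mead',options=dict(initial_simplex=np.vstack([np.zeros(k),np.eye(k)*.004]),xatol=1e-5))
    print(['dx dy','dy dz roll/10'][k-2],r.x.round(4),r.fun)
E
python3 tile.py
```

```text
[0.61031182 0.15012119 0.26271456] -4.525706463719228 [-0.63475291 -0.83509588 -1.33231782]
dx dy [-0.0002 -0.0001] 22.949034986543637
dy dz roll/10 [ 0.0004 -0.0001  0.0013] 22.32049211841599
```

The tile foot is about 1.5–2 mm short of the slot in x and 0.7 mm in y. I correct that and begin a slow entry.

Emit:
arm_command --moves '[0.0008,0.0015,0,0,0,0,0.005,0,0,0,0.005,0,0,0,0.004,0,0,0,0.002,0,0,0,0.002,0,0,0,0.002,0,0,0,0,0]'

```text
time: 14.32
tool_pos: [0.6117, 0.1508, 0.2422]
tool_rot: [-3.141, 0.0, 1.492]
contact_force: [0.4, 0.3, -1.2]
gripper_width: 0.09
finger_force: 36.0
```

Emit:
arm_command --moves '[0,0,0.002,0,0,0,0.002,0,0,0,0.002,0,0,0,0.002,0,0,0,0,0]'

```text
time: 14.95
tool_pos: [0.6116, 0.1508, 0.2341]
tool_rot: [-3.141, 0.0, 1.492]
contact_force: [-0.2, 0.1, -1.5]
gripper_width: 0.086
finger_force: 36.0
```

Foot at about 0.119 with no contact force, so it is in the slot. I continue to a foot height of about 0.06.

Emit:
arm_command --moves '[0,0,0.004,0,0,0,0.004,0,0,0,0.004,0,0,0,0.004,0,0,0,0.004,0,0,0,0.004,0,0,0,0,0]'

```text
time: 15.82
tool_pos: [0.6115, 0.1507, 0.2099]
tool_rot: [-3.141, 0.0, 1.492]
contact_force: [0.3, 0.3, -1.9]
gripper_width: 0.087
finger_force: 36.0
```

Emit:
arm_command --moves '[0,0,0.004,0,0,0,0.004,0,0,0,0.004,0,0,0,0.004,0,0,0,0.004,0,0,0,0.004,0,0,0,0.004,0,0,0,0.004,0,0,0,0.003,0,0,0,0,0,0,0,0,0]'

```text
time: 17.2
tool_pos: [0.6117, 0.1507, 0.1754]
tool_rot: [3.142, 0.0, 1.492]
contact_force: [-0.6, -0.7, -1.8]
gripper_width: 0.088
finger_force: 36.0
```

Run:
```python
from h import *
s=bot.get_state(); print(s['tool_pos'],s['tool_rot'],s['contact_force'],s['finger_force'])
c=cam('scene'); ims=[c['img'][190:310,330:470,::-1]]
P=cloud(c); hsv=cv2.cvtColor(c['img'],cv2.COLOR_RGB2HSV).astype(int); t=s['tool_pos']
m=(hsv[...,0]>95)&(hsv[...,0]<135)&(hsv[...,1]>90)&(abs(P[...,0]-t[0])<.025)&(abs(P[...,1]-t[1])<.035)
print(m.sum(), P[m][:,2].min() if m.any() else 0,P[m][:,2].max() if m.any() else 0)
c=cam('top'); ims.append(c['img'][150:270,110:250,::-1]); 
cv2.imwrite('pics/f6.png',cv2.resize(np.hstack(ims),(800,343),interpolation=cv2.INTER_CUBIC))
```

```text
[0.61171911 0.15073678 0.175363  ] [3.14156408e+00 1.22798814e-04 1.49178979e+00] [-0.57411957 -0.67674129 -1.77605383] 36.0155975818634
97 0.18675401789198476 0.6662424020535701
```

View pics/f6.png

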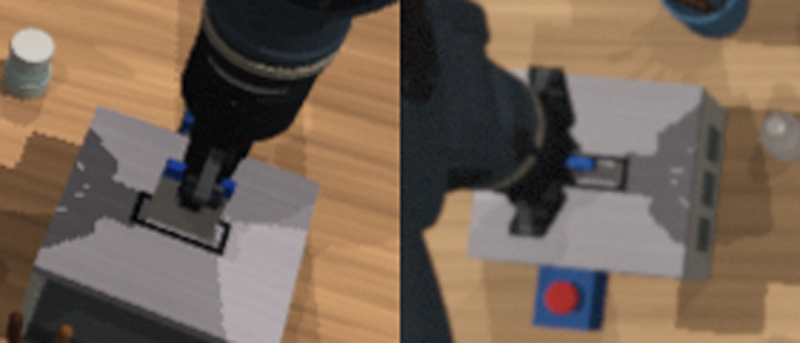

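The tile's lower blue is fully inside the slot, the foot is at about z = 0.060, the contact force is low and the pin is seated. I hand in.

```bash
python3 -c "
from bench import bot
print(bot.finish_job())"
```

```text
the job is handed in; nothing more can be done
None
```

I handed the job in at about 17 s: the pin is seated, and the blue tile is still gripped, hanging in the slot with its foot about 70 mm below the roof top and almost no contact force; no verdict came back.

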